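# Stop the bolt turning behind the prism frame

## Robot

A 6-joint arm with a two-finger parallel gripper is mounted at the origin on the work surface. World frame = base frame: x ahead of the robot, y to its left, z up, the work surface at z = 0. Lengths are in m, angles in degrees, forces in N, time in s.
With the tool pointing down it reaches from about 0.4 to 0.825 m from the base axis. Payload 7 kg.
Tool frame: the origin (TCP) lies at the very end of the fingers, on their centre line; the grasp point (between the pads) lies behind it (r.grasp_offset is the z of the grasp point in the tool frame, in m); z points along the fingers, y is the direction in which the jaws open and shut (so a half turn about z gives the same grasp; the last joint's range is limited). The gripper opens to 88 mm and grips with 3 to 60 N. Pads are 19 mm wide; open, the fingers measure 130 mm over their backs; the gripper's body (78 mm by 193 mm) begins 47 mm behind the grasp point.
Start: joints at [80.506, 20.546, 0.682, 0, -70.136, -16.507], TCP at [0.296, 0.607, 0.227] pointing down, gripper open.
Joint ranges: [-176.03, 176.03], [-82.01, 121.73], [-58.28, 71.71], [-173.87, 95.51], [-174.79, -0.11], [-173.66, 173.66]. Speed limits (degrees/s): [136.94, 136.94, 172.46, 180, 180, 180].

## Interface

Orientations are given as [roll, pitch, yaw] about the fixed x, y, z axes, in that order (R = Rz(yaw) Ry(pitch) Rx(roll)).
In Python, from plant import r gives the robot as it stands. The module is installed in compiled form; this text tells all that it offers.
- The arm moves only by the tool servo_tool, never from a script. Its argument "targets" is a list of rows, each an object of numbers: "dx", "dy", "dz": the shift along the world's x, y, z in cm; "spin": the turn about the world's z in rad; "grip": the opening in per cent of the stroke, from 0 (shut) to 100 (fully open). A call has exactly 10 rows; each row is the pose to reach, as a shift and turn from the pose commanded when the call began; what a row does not reach only later rows make up. A row lasts 1/12 s, in which the tool goes at most 41.7 mm and 7.16 degrees, less where a joint would pass 70% of its speed; a pose out of reach is approached as far as the arm can. A call with a gripper value outside its range is refused whole. The fingers move at their own pace and stop on an object; "squeeze" is the grip in N (left out, the last holds). Time passes only in rows, so rows that repeat a pose let the fingers close, or fill a call up. It gives the time, the measured TCP pose, the force and the opening at its end, in the units of the state.
- r.get_state(): the state, without advancing time (a new reading comes with each control period).
- r.capture(name): name is "scene" or "top" or "wrist"; returns the picture (384x512x3 uint8, blue, green, red); there is no depth.
- r.get_calibration(name): a dict with "K" (3x3 intrinsics, pixels), "extrinsics" (4x4, takes a point from camera to world coordinates). Camera axes: x right, y down, z forward; pixel columns grow to the right and rows downward; lengths in m; the calibration is good to about 2 mm. A picture is of the moment at which its call begins: read the wrist's pose just before it. get_calibration takes no time and is no camera call; for the wrist camera it gives the pose at the moment of the call.
- r.close_job(): hands the job in, once; it reports no verdict.
Trained networks look in the newest picture that a camera, given by its name, has taken for a name from the list of things; names that differ only in an ending like _2 or _b are one class to them, and where a whole thing is asked for, a point or a joint stands for the part that bears it (a point fixed in the world has none). Each returns a list of dicts, best first, with "p" (0 to 1); they miss things now and then, are a little off and sometimes report something else, mostly with a low value. They report only what shows in the picture. A call takes as long as a camera call. They do not tell look-alikes from the thing itself.
- r.cut_out(name, camera): "mask" (384x512 bool, what is visible of it) and "extent" ([left, top, right, bottom] in pixels, round what is visible of it).
The state is a dict: "time_s": time; "joints": joint angles; "qd": joint speeds; "joint_torque": joint torques, N m; "tcp_pos": TCP position; "eef_rot": TCP orientation; "contact_force": force on the tool from outside, world axes, zero at the start; "moment": the same for the moment, N m; "gripper_width": finger opening in m.
Only numpy, scipy, OpenCV 4.12 (cv2) and the standard library are available. Lean on these libraries where they do the work, as an engineer would, in place of code of your own. Each camera call takes 0.05 s, during which the arm holds its last target. There are 200 camera calls.

## Task

A nut runner is working on the front of the brass prism frame held in the bench clamp, and the bolt is being dragged round with the nut. Lift the tin lamp cap off the top of the frame by its knob and set it down upright on the flat wooden board without dropping it, then reach down into the gap behind the front cheek, grip the hexagonal bolt head between the fingers and hold it so that it stops turning. Finish while still gripping and holding the bolt head; leave the other things on the plate where they are.

Things in the scene. Friction and masses are not known exactly. Their poses are not given: they have to be found in the camera images.
- rig: Fixed: steel bench clamp gripping an upright brass prism frame, grey nut runner in front. Origin on the plate right below the bolt head; x along the bolt, from the nut runner (40 mm thick, top at 105 mm, reaching to x = -190 mm) through the front cheek to the rear one; z up. Behind the frame the clamp reaches to x = 114 mm, under 60 mm high.
- gap (a point): Centre of the top of the gap between the frame's two upright brass cheeks (each 90 mm wide in y, 12 mm thick), level with their top edges, 111 mm above the plate; axes as the rig's. The gap is 52 mm wide (x -26 to 26 mm), open at the top and both y ends, empty but for the bolt down to the clamp bed 20 mm above the plate. The rear cheek has a window.
- bolt_head (a point): Bronze hex bolt head in the gap, under the cap. Origin at its centre, 85 mm above the plate, 26 mm below the cheeks' tops, midway across the gap. 32 mm across flats, 37 over corners, 20 thick (x -10 to 10 mm); a 20 mm round shank joins it to the front cheek, 16 mm is free on either side in x. Its x is the rig's x (bolt axis); one pair of flats faces its own +y and -y, others every 60 degrees.
- bolt_turn (a joint): Turn of the bolt about the rig's x, rad, right-handed. At 0 and every 1.047 a pair of flats is upright, facing the rig's +y and -y; else they are turned about x by that angle. Starts at 0 to 1.047. Left alone it creeps at +0.04 rad/s (torque 0.08 N m, damping 2 N m s/rad), so closing fingers can slowly turn it flat against them. Far from its stops.
- cap: Loose funnel-shaped tin lamp cap lying like a lid on the tops of both cheeks over the gap (underside 111 mm above the plate). Origin at the centre of its flat underside, z up. Base disc 100 mm in diameter, rim 6 mm high, sloping in to an 18 mm neck at 30 mm; on top an upright cylindrical knob 26 mm in diameter, 38 to 60 mm above the underside. About 0.18 kg.
- cap_knob (a point): Centre of the knob on top of the cap, 49 mm above the cap's underside, on its axis.
- board_top (a point): Centre of the top face of the fixed flat wooden board, 180 x 180 mm and 12 mm thick, lying on the plate to the left or right of the clamp; axes along its edges, z up. The cap is set down here.
- screen: Bystander: flat red glass sector screen lying on the plate, 6 mm thick (brass lug 10 mm), origin at the apex of the sector, glass from 50 to 150 mm along its x.
- mallet: Bystander: wooden mallet lying on the plate, 60 mm high; handle 200 mm along its -x, head 60 x 110 mm at x -5 to 55 mm.
- oil_can: Bystander: small steel oil can, 60 mm diameter, 120 mm high, origin under its centre.
- wrench: Bystander: wrench lying on the plate near the robot.
- brush: Bystander: brush lying on the plate near the robot.
- loose_bolt0: Bystander: loose bronze hexagonal bolt standing on its head in the open steel tray (180 x 180 x 30 mm, on the other side of the clamp from the board), 58 mm high, origin under its centre.
- loose_bolt1: Bystander: a second bolt like it in the same tray.
Mind the look-alikes: they are no part of the job. Leave any pink or red look-alike of the cap alone.

How it is judged:
By the outcome, as a careful person would: the job done as asked, in the order asked, and still so for the second after the job is handed in, while the arm keeps its last pose, push and grip.
It also fails if it takes over 45 s, if anything falls off the work surface, if the arm or the gripper's body presses on something with over 40 N, if the wrist force passes 120 N, or if a joint passes its speed limit or range.

## Working session

There is one attempt and no reset: what is moved stays moved. The work goes in short steps, Python scripts to look and compute and a tool call to move; the robot and the scene stay as the last step left them, time stands still between calls to the robot, and variables do not carry over. Pictures are saved under pics/ and viewed, about 8 in all and at most 12, crops included, and the job is handed in when it is done.

Besides the shell and the picture viewer there is one more tool, called after "Request:" in YAML: its name, and indented under it one key for each argument. servo_tool: Moves the arm, as the interface text tells. Its arguments: {"type":"object","properties":{"targets":{"type":"array"},"squeeze":{"type":"number"}},"required":["targets"]}

```bash
mkdir -p pics; python3 - <<'E'
from plant import r
import cv2, numpy as np
s=r.get_state(); print(s, r.grasp_offset)
a=r.capture("scene"); b=r.capture("top")
cv2.imwrite("pics/scene.png",a); cv2.imwrite("pics/top.png",b)
for c in("scene","top"):
    k=r.get_calibration(c); print(c,np.round(k["K"],1).tolist(),np.round(k["extrinsics"],3).tolist())
for n in("cap","rig","board_top","screen","bolt_head"):
    for c in("scene","top"):
        print(n,c,[(round(d["p"],2),np.round(d["extent"]).tolist()) for d in r.cut_out(n,c)])
E
```

```text
{'time_s': 0.0, 'joints': array([ 8.05063363e+01,  2.05914236e+01,  6.32461235e-01, -2.10149410e-02,
       -7.01362403e+01, -1.65084208e+01]), 'qd': array([-0.086694  ,  0.00584049, -0.04554884,  0.03223196, -0.00262623,
        0.01320962]), 'joint_torque': array([-7.61769461e-04, -5.82721603e+01,  2.93061626e+01,  6.99701920e+00,
        6.94390954e-03, -1.63977584e-04]), 'tcp_pos': array([0.29570795, 0.60621562, 0.22561004]), 'eef_rot': array([ 1.79903108e+02, -8.11430913e-03, -2.60092346e+01]), 'contact_force': array([-0.13815445,  0.01251182, -0.44139904]), 'moment': array([ 0.01462414, -0.01241999, -0.05133572]), 'gripper_width': 0.08769135922719093} -0.0188
scene [[414.0, 0.0, 250.0], [0.0, 414.0, 192.2], [0.0, 0.0, 1.0]] [[0.734, 0.48, -0.48, 1.03], [0.679, -0.502, 0.536, -0.573], [0.016, -0.719, -0.695, 0.862], [0.0, 0.0, 0.0, 1.0]]
top [[469.3, 0.0, 248.0], [0.0, 469.3, 186.0], [0.0, 0.0, 1.0]] [[-0.013, -0.983, 0.183, 0.267], [-1.0, 0.013, -0.001, 0.007], [-0.001, -0.183, -0.983, 1.328], [0.0, 0.0, 0.0, 1.0]]
cap scene [(0.96, [211.0, 164.0, 242.0, 188.0]), (0.94, [248.0, 183.0, 287.0, 219.0]), (0.92, [227.0, 135.0, 258.0, 156.0]), (0.61, [260.0, 276.0, 303.0, 317.0])]
cap top [(0.87, [198.0, 234.0, 236.0, 267.0]), (0.81, [270.0, 96.0, 304.0, 130.0]), (0.79, [228.0, 138.0, 270.0, 175.0]), (0.64, [152.0, 257.0, 187.0, 291.0])]
rig scene [(0.84, [209.0, 177.0, 311.0, 260.0])]
rig top [(0.66, [228.0, 123.0, 268.0, 228.0])]
board_top scene [(0.77, [269.0, 155.0, 351.0, 208.0]), (0.42, [250.0, 184.0, 288.0, 220.0])]
board_top top [(0.57, [129.0, 147.0, 192.0, 211.0])]
screen scene [(0.72, [222.0, 327.0, 284.0, 383.0]), (0.54, [207.0, 175.0, 307.0, 261.0]), (0.48, [358.0, 161.0, 442.0, 222.0])]
screen top [(0.56, [314.0, 80.0, 361.0, 115.0]), (0.24, [317.0, 194.0, 329.0, 206.0])]
bolt_head scene []
bolt_head top []
```

```bash
python3 - <<'E'
import cv2, numpy as np
a=cv2.imread("pics/scene.png"); b=cv2.imread("pics/top.png")
cv2.imwrite("pics/v1.png",cv2.resize(b[60:320,100:400],None,fx=2.6,fy=2.25,interpolation=cv2.INTER_CUBIC))
cv2.imwrite("pics/v2.png",cv2.resize(a[110:384,180:460],None,fx=2.1,fy=2.1,interpolation=cv2.INTER_CUBIC))
E
```

```text
(no output)
```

View pics/v1.png

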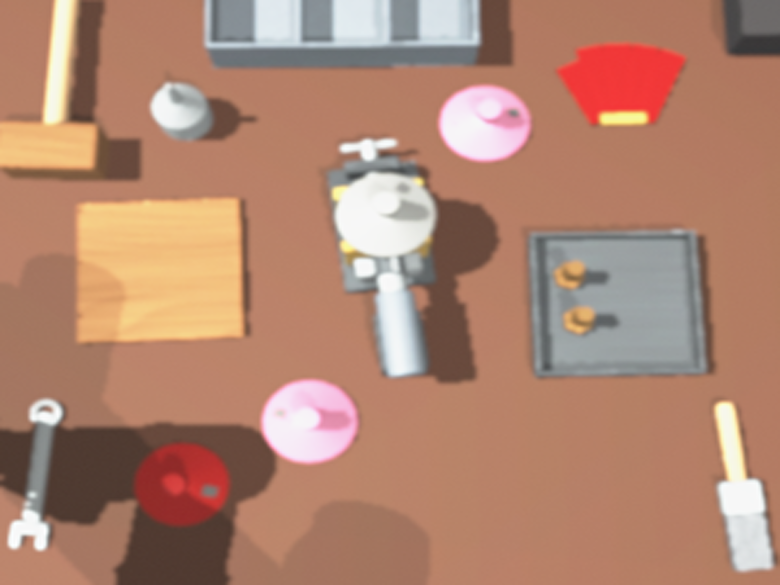

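View pics/v2.png

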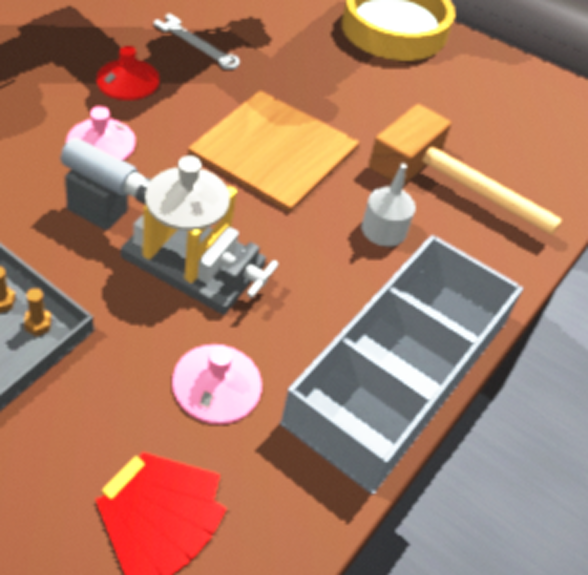

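Top view: the real cream cap sits on the brass frame at about px (248,156), with its knob at (249,150). The nut runner is below it at (254,206) and the board is at left, (161,179). The two pink caps and the red one are look-alikes. The scene view shows the same, with nothing between the frame and the board.

```bash
cat > h.py <<'E'
from plant import r
import cv2, numpy as np
from scipy.optimize import least_squares
def P(cam):
    k=r.get_calibration(cam); E=np.linalg.inv(k["extrinsics"]); K=k["K"]
    return lambda X:(lambda q:q[:,:2]/q[:,2:])((np.c_[X,np.ones(len(X))]@E.T)[:,:3]@K.T)
def plane(cam,uv,z):
    k=r.get_calibration(cam); E=k["extrinsics"]; uv=np.atleast_2d(uv)
    d=np.c_[uv,np.ones(len(uv))]@np.linalg.inv(k["K"]).T@E[:3,:3].T; o=E[:3,3]
    return o+d*((z-o[2])/d[:,2])[:,None]
t=np.linspace(0,2*np.pi,60)
CAP=np.vstack([np.c_[R*np.cos(t),R*np.sin(t),0*t+z] for R,z in((.05,0),(.05,.006),(.013,.038),(.013,.06))])
def ext(p): return np.r_[p.min(0),p.max(0)]
E
python3 - <<'E'
from h import *
b=r.capture("top"); a=r.capture("scene")
def pick(n,c,uv):
    for d in r.cut_out(n,c):
        m=d["mask"]; 
        if m[uv[1]-4:uv[1]+5,uv[0]-4:uv[0]+5].mean()>.5: return m,np.array(d["extent"],float)
mt,et=pick("cap","top",(248,157)); ms,es=pick("cap","scene",(268,204))
f=lambda x:np.r_[ext(P("top")(CAP+[x[0],x[1],.111]))-et,ext(P("scene")(CAP+[x[0],x[1],.111]))-es]
s=least_squares(f,[.55,0]);print("cap",s.x,np.round(s.fun,1))
for c,uv in(("top",(161,179)),("scene",(310,180))):
    try:
        m,_=pick("board_top",c,uv); cn=max(cv2.findContours(m.astype(np.uint8),0,2)[0],key=cv2.contourArea)[:,0].astype(float)
        w=plane(c,cn,.012)[:,:2].astype(np.float32); print("board",c,cv2.minAreaRect(w))
    except Exception as e: print(c,e)
# rig yaw: nut runner axis, pixels in the top view, runner barrel mid height ~.085
px=lambda u,v:(100+u/2.6,60+v/2.25)
w=plane("top",[px(392,290),px(404,360)],.09); print(w, np.degrees(np.arctan2(*(w[0]-w[1])[[1,0]])))
w=plane("top",[px(328,172),px(347,289),px(422,160),px(435,283)],.03); print(w)
k=r.get_calibration("wrist"); s=r.get_state(); print(k["K"],np.round(k["extrinsics"],3), s["tcp_pos"])
E
```

```text
Traceback (most recent call last):
TypeError: cannot unpack non-iterable NoneType object
```

```bash
cat >> h.py <<'E'
def pick(n,c,uv,tries=3):
    for i in range(tries):
        for d in r.cut_out(n,c):
            e=np.array(d["extent"],float)
            if e[0]<uv[0]<e[2] and e[1]<uv[1]<e[3]: return d["mask"],e
        r.capture(c)
    raise LookupError((n,c))
E
python3 - <<'E'
from h import *
b=r.capture("top"); a=r.capture("scene")
mt,et=pick("cap","top",(248,157)); ms,es=pick("cap","scene",(268,204))
f=lambda x:np.r_[ext(P("top")(CAP+[x[0],x[1],.111]))-et,ext(P("scene")(CAP+[x[0],x[1],.111]))-es]
s=least_squares(f,[.55,0]);print("cap",s.x,np.round(s.fun,1))
for c,uv in(("top",(161,179)),("scene",(310,180))):
    try:
        m,_=pick("board_top",c,uv); cn=max(cv2.findContours(m.astype(np.uint8),0,2)[0],key=cv2.contourArea)[:,0].astype(float)
        w=plane(c,cn,.012)[:,:2].astype(np.float32); print("board",c,cv2.minAreaRect(w))
    except Exception as e: print(c,e)
px=lambda u,v:(100+u/2.6,60+v/2.25)
w=plane("top",[px(392,290),px(404,360)],.09); print(w, np.degrees(np.arctan2(*(w[0]-w[1])[[1,0]])))
w=plane("top",[px(328,172),px(347,289),px(422,160),px(435,283)],.03); print(w)
k=r.get_calibration("wrist"); s=r.get_state(); print(k["K"],np.round(k["extrinsics"],3), s["tcp_pos"],s["time_s"])
E
```

```text
cap [0.57501667 0.00289306] [ 0.9 -0.  -0.7  1.1  0.   0.4  0.8  0.3]
board top ((0.5361356139183044, 0.25494861602783203), (0.18073473870754242, 0.18040582537651062), 1.8378231525421143)
board scene ((0.5371626615524292, 0.24913771450519562), (0.18485762178897858, 0.19031913578510284), 2.7908363342285156)
[[ 0.48999019 -0.00217874  0.09      ]
 [ 0.40614359 -0.01325668  0.09      ]] 7.526418805183882
[[ 0.65463161  0.06595212  0.03      ]
 [ 0.50268283  0.04602056  0.03      ]
 [ 0.66921041 -0.03809727  0.03      ]
 [ 0.50909391 -0.04926205  0.03      ]]
[[340.7053116    0.         255.87262737]
 [  0.         340.7053116  194.90126388]
 [  0.           0.           1.        ]] [[-0.439 -0.858 -0.267  0.367]
 [-0.899  0.419  0.129  0.571]
 [ 0.001  0.297 -0.955  0.385]
 [ 0.     0.     0.     1.   ]] [0.29591106 0.60664571 0.22655117] 1.05
```

Request:
servo_tool:
  targets:
    - {"dx": 1.7, "dy": -3.6, "spin": 0.06}
    - {"dx": 3.4, "dy": -7.2, "spin": 0.12}
    - {"dx": 5.1, "dy": -10.8, "spin": 0.18}
    - {"dx": 6.8, "dy": -14.4, "spin": 0.24}
    - {"dx": 8.5, "dy": -18, "spin": 0.3}
    - {"dx": 10.2, "dy": -21.6, "spin": 0.36}
    - {"dx": 11.9, "dy": -25.2, "spin": 0.42}
    - {"dx": 13.6, "dy": -28.8, "spin": 0.48}
    - {"dx": 15.3, "dy": -32.4, "spin": 0.54}
    - {"dx": 17, "dy": -36, "spin": 0.58}

```text
validation failed for argument at $.ta...
```

Request:
servo_tool:
  targets:
    - {"dx": 1.7, "dy": -3.6, "dz": 0, "spin": 0.06, "grip": 100}
    - {"dx": 3.4, "dy": -7.2, "dz": 0, "spin": 0.12, "grip": 100}
    - {"dx": 5.1, "dy": -10.8, "dz": 0, "spin": 0.18, "grip": 100}
    - {"dx": 6.8, "dy": -14.4, "dz": 0, "spin": 0.24, "grip": 100}
    - {"dx": 8.5, "dy": -18, "dz": 0, "spin": 0.3, "grip": 100}
    - {"dx": 10.2, "dy": -21.6, "dz": 0, "spin": 0.36, "grip": 100}
    - {"dx": 11.9, "dy": -25.2, "dz": 0, "spin": 0.42, "grip": 100}
    - {"dx": 13.6, "dy": -28.8, "dz": 0, "spin": 0.48, "grip": 100}
    - {"dx": 15.3, "dy": -32.4, "dz": 0, "spin": 0.54, "grip": 100}
    - {"dx": 17, "dy": -36, "dz": 0, "spin": 0.58, "grip": 100}

```text
time_s: 1.88
tcp_pos: [0.4664, 0.2449, 0.227]
eef_rot: [-180.0, -0.0, 7.4]
contact_force: [0.4, 0.8, 0.2]
gripper_width: 0.0876
```

Request:
servo_tool:
  targets:
    - {"dx": 1.6, "dy": -3.6, "dz": 0, "spin": 0, "grip": 100}
    - {"dx": 3.2, "dy": -7.2, "dz": 0, "spin": 0, "grip": 100}
    - {"dx": 4.8, "dy": -10.8, "dz": 0, "spin": 0, "grip": 100}
    - {"dx": 6.4, "dy": -14.4, "dz": 0, "spin": 0, "grip": 100}
    - {"dx": 8, "dy": -18, "dz": 0, "spin": 0, "grip": 100}
    - {"dx": 9.6, "dy": -21.6, "dz": 0, "spin": 0, "grip": 100}
    - {"dx": 10.5, "dy": -23.5, "dz": 0, "spin": 0, "grip": 100}
    - {"dx": 10.9, "dy": -24.2, "dz": 0, "spin": 0, "grip": 100}
    - {"dx": 10.9, "dy": -24.2, "dz": 0, "spin": 0, "grip": 100}
    - {"dx": 10.9, "dy": -24.2, "dz": 0, "spin": 0, "grip": 100}

```text
time_s: 2.72
tcp_pos: [0.5748, 0.0046, 0.2264]
eef_rot: [-180.0, 0.0, 7.2]
contact_force: [0.2, 0.7, -0.9]
gripper_width: 0.0878
```

```bash
python3 - <<'E'
from h import *
a=r.capture("wrist"); p=P("wrist")(np.array([[.575,.003,.171],[.575,.003,.160],[.575,.003,.111]])); print(p.round(1), r.get_state()["tcp_pos"])
for n in("cap","rig"): print([(round(d["p"],2),np.round(d["extent"]).tolist()) for d in r.cut_out(n,"wrist")])
cv2.imwrite("pics/v3.png",a)
E
```

```text
[[259.6 212.5]
 [259.4 207. ]
 [258.8 187.6]] [0.57461595 0.00521483 0.22649002]
[(0.84, [195.0, 129.0, 319.0, 242.0]), (0.76, [339.0, 0.0, 436.0, 80.0]), (0.63, [136.0, 312.0, 209.0, 359.0])]
[(0.62, [193.0, 44.0, 310.0, 345.0])]
```

View pics/v3.png

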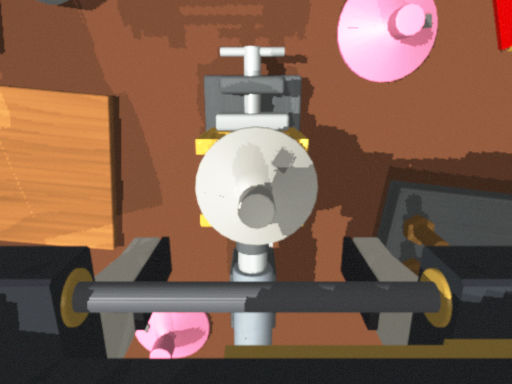

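The wrist view shows the cream cap centred at (257,186) with its knob at (257,208), between the open fingers. The frame is aligned with the image's vertical and its axis is at about u = 252.

```bash
python3 - <<'E'
from h import *
e=np.array([195,129,319,242]); p=P("wrist")
f=lambda x:(ext(p(CAP+[x[0],x[1],.111]))-e)
s=least_squares(f,[.575,.003]);print(s.x,s.fun.round(1))
print(plane("wrist",[[257,208]],.166), plane("wrist",[[257,186]],.115))
w=plane("wrist",[[252,50],[253,262]],.09); print(w)
w=plane("wrist",[[196,147],[307,147],[201,222]],.111); print(w,np.degrees(np.arctan2(*(w[0]-w[1])[:2]*[-1,1])))
E
```

```text
[0.57506168 0.00508291] [ 0.9 -2.4 -0.9  2.8]
[[0.57607158 0.00538038 0.166     ]] [[0.57724081 0.00532994 0.115     ]]
[[ 0.68191061  0.02277626  0.09      ]
 [ 0.49415444 -0.00159777  0.09      ]]
[[ 0.60228892  0.05815329  0.111     ]
 [ 0.61365126 -0.03065761  0.111     ]
 [ 0.53797927  0.04898374  0.111     ]] 7.290737260855799
```

Request:
servo_tool:
  targets:
    - {"dx": 0.05, "dy": 0, "dz": -1.5, "spin": 0, "grip": 100}
    - {"dx": 0.1, "dy": 0, "dz": -3, "spin": 0, "grip": 90}
    - {"dx": 0.1, "dy": 0, "dz": -4.5, "spin": 0, "grip": 80}
    - {"dx": 0.1, "dy": 0, "dz": -6, "spin": 0, "grip": 70}
    - {"dx": 0.1, "dy": 0, "dz": -7.2, "spin": 0, "grip": 60}
    - {"dx": 0.1, "dy": 0, "dz": -8, "spin": 0, "grip": 50}
    - {"dx": 0.1, "dy": 0, "dz": -8.1, "spin": 0, "grip": 40}
    - {"dx": 0.1, "dy": 0, "dz": -8.1, "spin": 0, "grip": 30}
    - {"dx": 0.1, "dy": 0, "dz": -8.1, "spin": 0, "grip": 15}
    - {"dx": 0.1, "dy": 0, "dz": -8.1, "spin": 0, "grip": 0}
  squeeze: 20

```text
time_s: 3.7
tcp_pos: [0.5765, 0.005, 0.1465]
eef_rot: [-180.0, -0.1, 7.3]
contact_force: [0.2, -0.2, -0.3]
gripper_width: 0.0331
```

Request:
servo_tool:
  targets:
    - {"dx": 0, "dy": 0, "dz": 0, "spin": 0, "grip": 0}
    - {"dx": 0, "dy": 0, "dz": 0, "spin": 0, "grip": 0}
    - {"dx": 0, "dy": 0, "dz": 0, "spin": 0, "grip": 0}
    - {"dx": 0, "dy": 0, "dz": 0, "spin": 0, "grip": 0}
    - {"dx": 0, "dy": 0, "dz": 0, "spin": 0, "grip": 0}
    - {"dx": 0, "dy": 0, "dz": 0.3, "spin": 0, "grip": 0}
    - {"dx": 0, "dy": 0, "dz": 0.8, "spin": 0, "grip": 0}
    - {"dx": 0, "dy": 0, "dz": 1.6, "spin": 0, "grip": 0}
    - {"dx": 0, "dy": 0, "dz": 2.6, "spin": 0, "grip": 0}
    - {"dx": 0, "dy": 0, "dz": 3.6, "spin": 0, "grip": 0}
  squeeze: 25

```text
time_s: 4.53
tcp_pos: [0.5759, 0.0046, 0.1825]
eef_rot: [180.0, 0.0, 7.2]
contact_force: [0.5, 0.1, -1.8]
gripper_width: 0.0253
```

Request:
servo_tool:
  targets:
    - {"dx": -0.2, "dy": 1.2, "dz": 0.5, "spin": 0, "grip": 0}
    - {"dx": -0.7, "dy": 4, "dz": 1, "spin": 0, "grip": 0}
    - {"dx": -1.2, "dy": 7.2, "dz": 1, "spin": 0, "grip": 0}
    - {"dx": -1.7, "dy": 10.5, "dz": 1, "spin": 0, "grip": 0}
    - {"dx": -2.3, "dy": 14, "dz": 0.5, "spin": 0, "grip": 0}
    - {"dx": -2.8, "dy": 17.5, "dz": 0, "spin": 0, "grip": 0}
    - {"dx": -3.4, "dy": 21, "dz": -1, "spin": 0, "grip": 0}
    - {"dx": -3.8, "dy": 23.5, "dz": -2.5, "spin": 0, "grip": 0}
    - {"dx": -4, "dy": 24.7, "dz": -4.5, "spin": 0, "grip": 0}
    - {"dx": -4, "dy": 24.7, "dz": -6.5, "spin": 0, "grip": 0}

```text
time_s: 5.37
tcp_pos: [0.5358, 0.2555, 0.117]
eef_rot: [-179.9, -0.1, 7.4]
contact_force: [0.4, -0.2, -1.4]
gripper_width: 0.0255
```

```bash
python3 - <<'E'
from h import *
a=r.capture("wrist"); s=r.get_state(); print(s["tcp_pos"],s["contact_force"],s["gripper_width"],s["time_s"])
b=r.capture("top"); c=r.capture("scene")
cv2.imwrite("pics/v4.png",np.hstack([a,cv2.resize(c[110:270,190:380],None,fx=2.4,fy=2.4)[:384,:285]]))
E
```

```text
[0.5334836  0.25281457 0.11226934] [-2.22975688 -2.03172873 -6.59970836] 0.025299730239910605 5.4167
```

View pics/v4.png

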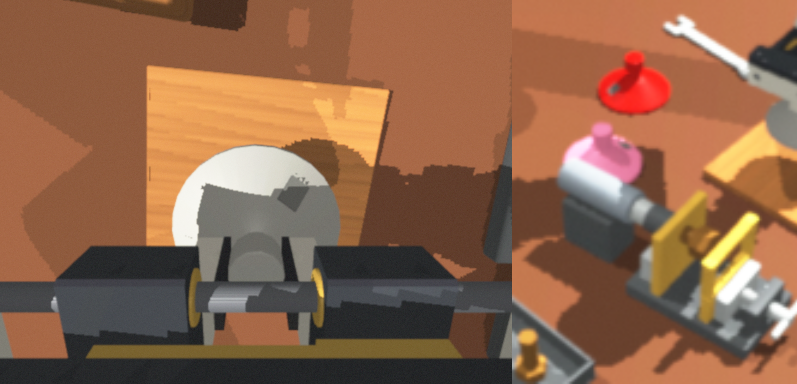

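The left panel (wrist view) shows the cap held upright by the knob over the board, disc at (256,205). The right panel (scene) shows the frame now open, with the bronze bolt head in the gap. I'll lower the cap.

Request:
servo_tool:
  targets:
    - {"dx": 0, "dy": 0, "dz": -1.5, "spin": 0, "grip": 0}
    - {"dx": 0, "dy": 0, "dz": -3, "spin": 0, "grip": 0}
    - {"dx": 0, "dy": 0, "dz": -4.2, "spin": 0, "grip": 0}
    - {"dx": 0, "dy": 0, "dz": -5.2, "spin": 0, "grip": 0}
    - {"dx": 0, "dy": 0, "dz": -6, "spin": 0, "grip": 0}
    - {"dx": 0, "dy": 0, "dz": -6.5, "spin": 0, "grip": 0}
    - {"dx": 0, "dy": 0, "dz": -6.7, "spin": 0, "grip": 0}
    - {"dx": 0, "dy": 0, "dz": -6.8, "spin": 0, "grip": 0}
    - {"dx": 0, "dy": 0, "dz": -6.8, "spin": 0, "grip": 0}
    - {"dx": 0, "dy": 0, "dz": -6.8, "spin": 0, "grip": 0}

```text
time_s: 6.35
tcp_pos: [0.5363, 0.2519, 0.0491]
eef_rot: [-180.0, -0.0, 7.2]
contact_force: [0.1, 0.5, -1.4]
gripper_width: 0.0256
```

Request:
servo_tool:
  targets:
    - {"dx": 0, "dy": 0, "dz": -0.05, "spin": 0, "grip": 0}
    - {"dx": 0, "dy": 0, "dz": -0.1, "spin": 0, "grip": 0}
    - {"dx": 0, "dy": 0, "dz": -0.15, "spin": 0, "grip": 0}
    - {"dx": 0, "dy": 0, "dz": -0.2, "spin": 0, "grip": 0}
    - {"dx": 0, "dy": 0, "dz": -0.22, "spin": 0, "grip": 0}
    - {"dx": 0, "dy": 0, "dz": -0.24, "spin": 0, "grip": 0}
    - {"dx": 0, "dy": 0, "dz": -0.25, "spin": 0, "grip": 0}
    - {"dx": 0, "dy": 0, "dz": -0.25, "spin": 0, "grip": 0}
    - {"dx": 0, "dy": 0, "dz": -0.25, "spin": 0, "grip": 0}
    - {"dx": 0, "dy": 0, "dz": -0.25, "spin": 0, "grip": 0}

```text
time_s: 7.18
tcp_pos: [0.536, 0.2518, 0.0473]
eef_rot: [-180.0, -0.0, 7.3]
contact_force: [-4.0, -0.6, 9.5]
gripper_width: 0.0252
```

Request:
servo_tool:
  targets:
    - {"dx": 0, "dy": 0, "dz": 0.08, "spin": 0, "grip": 0}
    - {"dx": 0, "dy": 0, "dz": 0.08, "spin": 0, "grip": 35}
    - {"dx": 0, "dy": 0, "dz": 0.08, "spin": 0, "grip": 45}
    - {"dx": 0, "dy": 0, "dz": 0.08, "spin": 0, "grip": 60}
    - {"dx": 0, "dy": 0, "dz": 0.08, "spin": 0, "grip": 70}
    - {"dx": 0, "dy": 0, "dz": 0.08, "spin": 0, "grip": 70}
    - {"dx": 0, "dy": 0, "dz": 1, "spin": 0, "grip": 70}
    - {"dx": 0, "dy": 0, "dz": 3, "spin": 0, "grip": 70}
    - {"dx": 0, "dy": 0, "dz": 6, "spin": 0, "grip": 70}
    - {"dx": 0, "dy": 0, "dz": 9.5, "spin": 0, "grip": 70}

```text
time_s: 8.02
tcp_pos: [0.535, 0.2508, 0.1412]
eef_rot: [179.9, 0.2, 7.2]
contact_force: [0.5, 1.3, 0.4]
gripper_width: 0.0614
```

Request:
servo_tool:
  targets:
    - {"dx": 0, "dy": 0, "dz": 3, "spin": 0, "grip": 80}
    - {"dx": 0.4, "dy": -2, "dz": 5.5, "spin": 0, "grip": 90}
    - {"dx": 1, "dy": -5.5, "dz": 6.5, "spin": 0, "grip": 100}
    - {"dx": 1.6, "dy": -9, "dz": 6.5, "spin": 0, "grip": 100}
    - {"dx": 2.2, "dy": -12.5, "dz": 6.5, "spin": 0, "grip": 100}
    - {"dx": 2.8, "dy": -16, "dz": 6.5, "spin": 0, "grip": 100}
    - {"dx": 3.4, "dy": -19.5, "dz": 6.5, "spin": 0, "grip": 100}
    - {"dx": 4, "dy": -22.5, "dz": 6.5, "spin": 0, "grip": 100}
    - {"dx": 4.2, "dy": -24.3, "dz": 6.5, "spin": 0, "grip": 100}
    - {"dx": 4.2, "dy": -24.3, "dz": 6.5, "spin": 0, "grip": 100}

```text
time_s: 8.85
tcp_pos: [0.5779, 0.0054, 0.2068]
eef_rot: [180.0, -0.0, 7.1]
contact_force: [0.2, 0.2, 0.7]
gripper_width: 0.088
```

```bash
python3 - <<'E'
from h import *
k0=r.get_calibration("wrist"); a=r.capture("wrist"); s=r.get_state(); print(s["tcp_pos"],s["eef_rot"],s["time_s"])
np.savez("w.npz",K=k0["K"],E=k0["extrinsics"]); cv2.imwrite("pics/w5.png",a)
for n in("bolt_head","rig","cap"): print(n,[(round(d["p"],2),np.round(d["extent"]).tolist()) for d in r.cut_out(n,"wrist")])
t=r.capture("scene"); u=r.capture("top"); cv2.imwrite("pics/s5.png",t)
for n in("bolt_head","cap"):print(n,[(round(d["p"],2),np.round(d["extent"]).tolist()) for d in r.cut_out(n,"scene")])
v=cv2.resize(a[100:260,170:340],None,fx=3,fy=3,interpolation=cv2.INTER_CUBIC)
w=cv2.resize(t[140:260,220:345],None,fx=2.2,fy=2.2,interpolation=cv2.INTER_CUBIC); w=np.vstack([w,cv2.resize(u[140:220,120:240],(275,216))])
cv2.imwrite("pics/v5.png",np.hstack([v,w]))
E
```

```text
[0.57792713 0.00677477 0.20668273] [ 1.79996144e+02 -1.91937647e-02  7.06540147e+00] 8.9
bolt_head [(0.63, [230.0, 172.0, 271.0, 221.0])]
rig [(0.74, [190.0, 46.0, 313.0, 345.0])]
cap [(0.83, [130.0, 312.0, 207.0, 356.0]), (0.68, [346.0, 0.0, 446.0, 84.0])]
bolt_head []
cap [(0.96, [263.0, 275.0, 303.0, 315.0]), (0.91, [294.0, 161.0, 321.0, 189.0]), (0.83, [227.0, 131.0, 254.0, 154.0]), (0.62, [208.0, 164.0, 245.0, 188.0])]
```

View pics/v5.png

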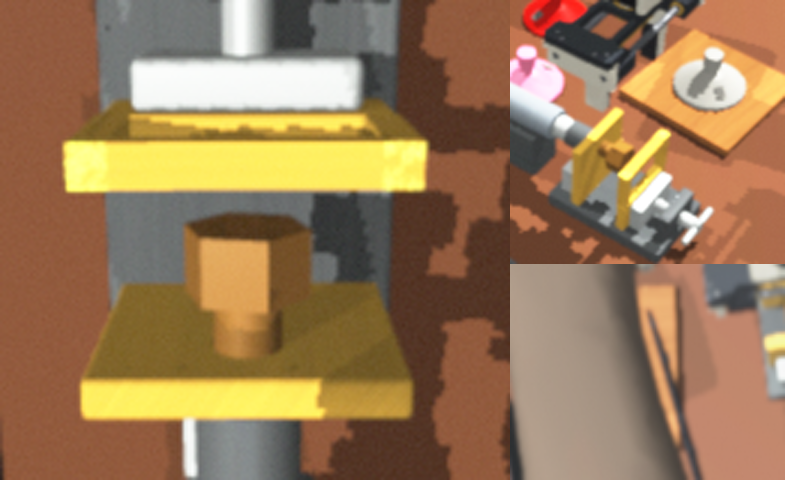

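The left panel shows the bolt head at about wrist px (247,177), with both cheeks' top faces visible. Facet edges are at crop u 183/200/270/312, so the flats are well off upright. The scene panel at right shows the cap upright on the board. Next I'll fit the rig pose from the cheek corners and the bolt angle from the vertices.

```bash
cat >> h.py <<'E'
def PW(K,E):
    Ei=np.linalg.inv(E); return lambda X:(lambda q:q[:,:2]/q[:,2:])((np.c_[X,np.ones(len(X))]@Ei.T)[:,:3]@K.T)
def rigpts(q,X):
    c,s=np.cos(q[2]),np.sin(q[2]); X=np.atleast_2d(X); return np.c_[q[0]+c*X[:,0]-s*X[:,1],q[1]+s*X[:,0]+c*X[:,1],X[:,2]]
def hexv(th,x): # vertices of the head, rig frame
    a=th+np.radians(30+60*np.arange(6)); R=.016/np.cos(np.pi/6); return np.c_[0*a+x,R*np.cos(a),.085+R*np.sin(a)]
E
python3 - <<'E'
from h import *
w=np.load("w.npz"); p=PW(w["K"],w["E"])
cr=lambda l:np.array(l)/3.+[170,100]
obs=cr([(65,142),(427,142),(65,190),(427,190),(82,380),(411,380),(82,417),(411,417)])
X=np.array([(x,y,.111) for x in(.038,.026,-.026,-.038) for y in(.045,-.045)])
s=least_squares(lambda q:(p(rigpts(q,X))-obs).ravel(),[.576,.008,.127]); q=s.x
print(q[:2],np.degrees(q[2])); print(s.fun.reshape(-1,2).round(1).tolist())
# facet edges: rear ends (x=.01) of the top vertices and front ends
for th in np.radians(range(0,60,5)):
    z=hexv(th,.01); i=np.argsort(-z[:,2])[:4]; u=(p(rigpts(q,z[i]))-[170,100])*3
    print(round(np.degrees(th)),u[np.argsort(u[:,0])].round().tolist())
E
```

```text
[0.57684867 0.00834338] 6.9996966686888555
[[0.1, -0.3], [-0.2, -0.2], [1.0, -0.5], [-1.0, -0.5], [-1.2, -0.2], [1.2, -0.2], [-0.4, 1.1], [0.5, 1.1]]
0 [[188.0, 233.0], [246.0, 242.0], [302.0, 218.0], [305.0, 233.0]]
5 [[189.0, 219.0], [191.0, 235.0], [253.0, 242.0], [308.0, 232.0]]
10 [[187.0, 220.0], [194.0, 236.0], [259.0, 242.0], [310.0, 231.0]]
15 [[185.0, 221.0], [198.0, 237.0], [265.0, 242.0], [311.0, 229.0]]
20 [[183.0, 222.0], [202.0, 238.0], [270.0, 241.0], [312.0, 228.0]]
25 [[182.0, 224.0], [207.0, 239.0], [276.0, 240.0], [313.0, 227.0]]
30 [[181.0, 225.0], [212.0, 240.0], [281.0, 240.0], [313.0, 225.0]]
35 [[181.0, 227.0], [217.0, 240.0], [286.0, 239.0], [312.0, 224.0]]
40 [[182.0, 228.0], [223.0, 241.0], [291.0, 238.0], [311.0, 223.0]]
45 [[183.0, 229.0], [228.0, 241.0], [295.0, 237.0], [310.0, 221.0]]
50 [[184.0, 231.0], [234.0, 242.0], [299.0, 236.0], [308.0, 220.0]]
55 [[186.0, 232.0], [240.0, 242.0], [302.0, 235.0], [305.0, 219.0]]
```

Request:
servo_tool:
  targets:
    - {"dx": 0, "dy": 0, "dz": 0, "spin": 0, "grip": 100}
    - {"dx": 0, "dy": 0, "dz": 0, "spin": 0, "grip": 100}
    - {"dx": 0, "dy": 0, "dz": 0, "spin": 0, "grip": 100}
    - {"dx": 0, "dy": 0, "dz": 0, "spin": 0, "grip": 100}
    - {"dx": 0, "dy": 0, "dz": 0, "spin": 0, "grip": 100}
    - {"dx": 0, "dy": 0, "dz": 0, "spin": 0, "grip": 100}
    - {"dx": 0, "dy": 0, "dz": 0, "spin": 0, "grip": 100}
    - {"dx": 0, "dy": 0, "dz": 0, "spin": 0, "grip": 100}
    - {"dx": 0, "dy": 0, "dz": 0, "spin": 0, "grip": 100}
    - {"dx": 0, "dy": 0, "dz": 0, "spin": 0, "grip": 100}

```text
time_s: 10.08
tcp_pos: [0.5779, 0.0086, 0.2061]
eef_rot: [-180.0, -0.0, 7.2]
contact_force: [0.2, -0.3, 0.6]
gripper_width: 0.0873
```

The bolt is at θ ≈ 19° at t = 8.9, so the flats come upright (60°) at about t = 27. Closing now would jam on corners, so I'll let it creep and look again at about 20 s.

Request:
servo_tool:
  targets:
    - {"dx": 0, "dy": 0, "dz": 0, "spin": 0, "grip": 100}
    - {"dx": 0, "dy": 0, "dz": 0, "spin": 0, "grip": 100}
    - {"dx": 0, "dy": 0, "dz": 0, "spin": 0, "grip": 100}
    - {"dx": 0, "dy": 0, "dz": 0, "spin": 0, "grip": 100}
    - {"dx": 0, "dy": 0, "dz": 0, "spin": 0, "grip": 100}
    - {"dx": 0, "dy": 0, "dz": 0, "spin": 0, "grip": 100}
    - {"dx": 0, "dy": 0, "dz": 0, "spin": 0, "grip": 100}
    - {"dx": 0, "dy": 0, "dz": 0, "spin": 0, "grip": 100}
    - {"dx": 0, "dy": 0, "dz": 0, "spin": 0, "grip": 100}
    - {"dx": 0, "dy": 0, "dz": 0, "spin": 0, "grip": 100}

```text
time_s: 10.92
tcp_pos: [0.5779, 0.0087, 0.206]
eef_rot: [-180.0, 0.0, 7.2]
contact_force: [-0.4, -0.4, 0.2]
gripper_width: 0.0875
```

Request:
servo_tool:
  targets:
    - {"dx": 0, "dy": 0, "dz": 0, "spin": 0, "grip": 100}
    - {"dx": 0, "dy": 0, "dz": 0, "spin": 0, "grip": 100}
    - {"dx": 0, "dy": 0, "dz": 0, "spin": 0, "grip": 100}
    - {"dx": 0, "dy": 0, "dz": 0, "spin": 0, "grip": 100}
    - {"dx": 0, "dy": 0, "dz": 0, "spin": 0, "grip": 100}
    - {"dx": 0, "dy": 0, "dz": 0, "spin": 0, "grip": 100}
    - {"dx": 0, "dy": 0, "dz": 0, "spin": 0, "grip": 100}
    - {"dx": 0, "dy": 0, "dz": 0, "spin": 0, "grip": 100}
    - {"dx": 0, "dy": 0, "dz": 0, "spin": 0, "grip": 100}
    - {"dx": 0, "dy": 0, "dz": 0, "spin": 0, "grip": 100}

```text
time_s: 11.75
tcp_pos: [0.5779, 0.0087, 0.2061]
eef_rot: [180.0, -0.0, 7.2]
contact_force: [-0.2, -0.1, 0.9]
gripper_width: 0.0873
```

Request:
servo_tool:
  targets:
    - {"dx": 0, "dy": 0, "dz": 0, "spin": 0, "grip": 100}
    - {"dx": 0, "dy": 0, "dz": 0, "spin": 0, "grip": 100}
    - {"dx": 0, "dy": 0, "dz": 0, "spin": 0, "grip": 100}
    - {"dx": 0, "dy": 0, "dz": 0, "spin": 0, "grip": 100}
    - {"dx": 0, "dy": 0, "dz": 0, "spin": 0, "grip": 100}
    - {"dx": 0, "dy": 0, "dz": 0, "spin": 0, "grip": 100}
    - {"dx": 0, "dy": 0, "dz": 0, "spin": 0, "grip": 100}
    - {"dx": 0, "dy": 0, "dz": 0, "spin": 0, "grip": 100}
    - {"dx": 0, "dy": 0, "dz": 0, "spin": 0, "grip": 100}
    - {"dx": 0, "dy": 0, "dz": 0, "spin": 0, "grip": 100}

```text
time_s: 12.58
tcp_pos: [0.5779, 0.0086, 0.2061]
eef_rot: [-180.0, -0.0, 7.2]
contact_force: [0.4, -0.8, 0.4]
gripper_width: 0.0879
```

Request:
servo_tool:
  targets:
    - {"dx": 0, "dy": 0, "dz": 0, "spin": 0, "grip": 100}
    - {"dx": 0, "dy": 0, "dz": 0, "spin": 0, "grip": 100}
    - {"dx": 0, "dy": 0, "dz": 0, "spin": 0, "grip": 100}
    - {"dx": 0, "dy": 0, "dz": 0, "spin": 0, "grip": 100}
    - {"dx": 0, "dy": 0, "dz": 0, "spin": 0, "grip": 100}
    - {"dx": 0, "dy": 0, "dz": 0, "spin": 0, "grip": 100}
    - {"dx": 0, "dy": 0, "dz": 0, "spin": 0, "grip": 100}
    - {"dx": 0, "dy": 0, "dz": 0, "spin": 0, "grip": 100}
    - {"dx": 0, "dy": 0, "dz": 0, "spin": 0, "grip": 100}
    - {"dx": 0, "dy": 0, "dz": 0, "spin": 0, "grip": 100}

```text
time_s: 13.42
tcp_pos: [0.5779, 0.0087, 0.2061]
eef_rot: [180.0, -0.0, 7.2]
contact_force: [0.2, -0.8, 0.1]
gripper_width: 0.0878
```

Request:
servo_tool:
  targets:
    - {"dx": 0, "dy": 0, "dz": 0, "spin": 0, "grip": 100}
    - {"dx": 0, "dy": 0, "dz": 0, "spin": 0, "grip": 100}
    - {"dx": 0, "dy": 0, "dz": 0, "spin": 0, "grip": 100}
    - {"dx": 0, "dy": 0, "dz": 0, "spin": 0, "grip": 100}
    - {"dx": 0, "dy": 0, "dz": 0, "spin": 0, "grip": 100}
    - {"dx": 0, "dy": 0, "dz": 0, "spin": 0, "grip": 100}
    - {"dx": 0, "dy": 0, "dz": 0, "spin": 0, "grip": 100}
    - {"dx": 0, "dy": 0, "dz": 0, "spin": 0, "grip": 100}
    - {"dx": 0, "dy": 0, "dz": 0, "spin": 0, "grip": 100}
    - {"dx": 0, "dy": 0, "dz": 0, "spin": 0, "grip": 100}

```text
time_s: 14.25
tcp_pos: [0.5779, 0.0086, 0.206]
eef_rot: [-180.0, 0.0, 7.2]
contact_force: [-0.5, -0.2, -0.1]
gripper_width: 0.0876
```

Request:
servo_tool:
  targets:
    - {"dx": 0, "dy": 0, "dz": 0, "spin": 0, "grip": 100}
    - {"dx": 0, "dy": 0, "dz": 0, "spin": 0, "grip": 100}
    - {"dx": 0, "dy": 0, "dz": 0, "spin": 0, "grip": 100}
    - {"dx": 0, "dy": 0, "dz": 0, "spin": 0, "grip": 100}
    - {"dx": 0, "dy": 0, "dz": 0, "spin": 0, "grip": 100}
    - {"dx": 0, "dy": 0, "dz": 0, "spin": 0, "grip": 100}
    - {"dx": 0, "dy": 0, "dz": 0, "spin": 0, "grip": 100}
    - {"dx": 0, "dy": 0, "dz": 0, "spin": 0, "grip": 100}
    - {"dx": 0, "dy": 0, "dz": 0, "spin": 0, "grip": 100}
    - {"dx": 0, "dy": 0, "dz": 0, "spin": 0, "grip": 100}

```text
time_s: 15.08
tcp_pos: [0.5779, 0.0086, 0.2061]
eef_rot: [180.0, 0.0, 7.2]
contact_force: [0.1, -0.0, -0.4]
gripper_width: 0.0877
```

Request:
servo_tool:
  targets:
    - {"dx": 0, "dy": 0, "dz": 0, "spin": 0, "grip": 100}
    - {"dx": 0, "dy": 0, "dz": 0, "spin": 0, "grip": 100}
    - {"dx": 0, "dy": 0, "dz": 0, "spin": 0, "grip": 100}
    - {"dx": 0, "dy": 0, "dz": 0, "spin": 0, "grip": 100}
    - {"dx": 0, "dy": 0, "dz": 0, "spin": 0, "grip": 100}
    - {"dx": 0, "dy": 0, "dz": 0, "spin": 0, "grip": 100}
    - {"dx": 0, "dy": 0, "dz": 0, "spin": 0, "grip": 100}
    - {"dx": 0, "dy": 0, "dz": 0, "spin": 0, "grip": 100}
    - {"dx": 0, "dy": 0, "dz": 0, "spin": 0, "grip": 100}
    - {"dx": 0, "dy": 0, "dz": 0, "spin": 0, "grip": 100}

```text
time_s: 15.92
tcp_pos: [0.5779, 0.0086, 0.206]
eef_rot: [180.0, 0.0, 7.2]
contact_force: [0.2, -0.7, -0.1]
gripper_width: 0.0876
```

Request:
servo_tool:
  targets:
    - {"dx": 0, "dy": 0, "dz": 0, "spin": 0, "grip": 100}
    - {"dx": 0, "dy": 0, "dz": 0, "spin": 0, "grip": 100}
    - {"dx": 0, "dy": 0, "dz": 0, "spin": 0, "grip": 100}
    - {"dx": 0, "dy": 0, "dz": 0, "spin": 0, "grip": 100}
    - {"dx": 0, "dy": 0, "dz": 0, "spin": 0, "grip": 100}
    - {"dx": 0, "dy": 0, "dz": 0, "spin": 0, "grip": 100}
    - {"dx": 0, "dy": 0, "dz": 0, "spin": 0, "grip": 100}
    - {"dx": 0, "dy": 0, "dz": 0, "spin": 0, "grip": 100}
    - {"dx": 0, "dy": 0, "dz": 0, "spin": 0, "grip": 100}
    - {"dx": 0, "dy": 0, "dz": 0, "spin": 0, "grip": 100}

```text
time_s: 16.75
tcp_pos: [0.5779, 0.0086, 0.2061]
eef_rot: [180.0, 0.0, 7.2]
contact_force: [0.8, 0.8, -0.8]
gripper_width: 0.0876
```

Request:
servo_tool:
  targets:
    - {"dx": 0, "dy": 0, "dz": 0, "spin": 0, "grip": 100}
    - {"dx": 0, "dy": 0, "dz": 0, "spin": 0, "grip": 100}
    - {"dx": 0, "dy": 0, "dz": 0, "spin": 0, "grip": 100}
    - {"dx": 0, "dy": 0, "dz": 0, "spin": 0, "grip": 100}
    - {"dx": 0, "dy": 0, "dz": 0, "spin": 0, "grip": 100}
    - {"dx": 0, "dy": 0, "dz": 0, "spin": 0, "grip": 100}
    - {"dx": 0, "dy": 0, "dz": 0, "spin": 0, "grip": 100}
    - {"dx": 0, "dy": 0, "dz": 0, "spin": 0, "grip": 100}
    - {"dx": 0, "dy": 0, "dz": 0, "spin": 0, "grip": 100}
    - {"dx": 0, "dy": 0, "dz": 0, "spin": 0, "grip": 100}

```text
time_s: 17.58
tcp_pos: [0.5779, 0.0087, 0.2061]
eef_rot: [180.0, 0.0, 7.2]
contact_force: [-0.0, 0.8, -0.5]
gripper_width: 0.0878
```

Request:
servo_tool:
  targets:
    - {"dx": 0, "dy": 0, "dz": 0, "spin": 0, "grip": 100}
    - {"dx": 0, "dy": 0, "dz": 0, "spin": 0, "grip": 100}
    - {"dx": 0, "dy": 0, "dz": 0, "spin": 0, "grip": 100}
    - {"dx": 0, "dy": 0, "dz": 0, "spin": 0, "grip": 100}
    - {"dx": 0, "dy": 0, "dz": 0, "spin": 0, "grip": 100}
    - {"dx": 0, "dy": 0, "dz": 0, "spin": 0, "grip": 100}
    - {"dx": 0, "dy": 0, "dz": 0, "spin": 0, "grip": 100}
    - {"dx": 0, "dy": 0, "dz": 0, "spin": 0, "grip": 100}
    - {"dx": 0, "dy": 0, "dz": 0, "spin": 0, "grip": 100}
    - {"dx": 0, "dy": 0, "dz": 0, "spin": 0, "grip": 100}

```text
time_s: 18.42
tcp_pos: [0.5779, 0.0086, 0.2061]
eef_rot: [-180.0, 0.0, 7.2]
contact_force: [-0.0, -0.4, -0.6]
gripper_width: 0.0874
```

Request:
servo_tool:
  targets:
    - {"dx": 0, "dy": 0, "dz": 0, "spin": 0, "grip": 100}
    - {"dx": 0, "dy": 0, "dz": 0, "spin": 0, "grip": 100}
    - {"dx": 0, "dy": 0, "dz": 0, "spin": 0, "grip": 100}
    - {"dx": 0, "dy": 0, "dz": 0, "spin": 0, "grip": 100}
    - {"dx": 0, "dy": 0, "dz": 0, "spin": 0, "grip": 100}
    - {"dx": 0, "dy": 0, "dz": 0, "spin": 0, "grip": 100}
    - {"dx": 0, "dy": 0, "dz": 0, "spin": 0, "grip": 100}
    - {"dx": 0, "dy": 0, "dz": 0, "spin": 0, "grip": 100}
    - {"dx": 0, "dy": 0, "dz": 0, "spin": 0, "grip": 100}
    - {"dx": 0, "dy": 0, "dz": 0, "spin": 0, "grip": 100}

```text
time_s: 19.25
tcp_pos: [0.5779, 0.0087, 0.206]
eef_rot: [180.0, 0.0, 7.2]
contact_force: [-0.1, 1.0, 1.0]
gripper_width: 0.0877
```

Request:
servo_tool:
  targets:
    - {"dx": 0, "dy": 0, "dz": 0, "spin": 0, "grip": 100}
    - {"dx": 0, "dy": 0, "dz": 0, "spin": 0, "grip": 100}
    - {"dx": 0, "dy": 0, "dz": 0, "spin": 0, "grip": 100}
    - {"dx": 0, "dy": 0, "dz": 0, "spin": 0, "grip": 100}
    - {"dx": 0, "dy": 0, "dz": 0, "spin": 0, "grip": 100}
    - {"dx": 0, "dy": 0, "dz": 0, "spin": 0, "grip": 100}
    - {"dx": 0, "dy": 0, "dz": 0, "spin": 0, "grip": 100}
    - {"dx": 0, "dy": 0, "dz": 0, "spin": 0, "grip": 100}
    - {"dx": 0, "dy": 0, "dz": 0, "spin": 0, "grip": 100}
    - {"dx": 0, "dy": 0, "dz": 0, "spin": 0, "grip": 100}

```text
time_s: 20.08
tcp_pos: [0.5779, 0.0086, 0.2061]
eef_rot: [180.0, -0.0, 7.2]
contact_force: [-0.4, 0.5, 0.2]
gripper_width: 0.0879
```

Request:
servo_tool:
  targets:
    - {"dx": 0, "dy": 0, "dz": 0, "spin": 0, "grip": 100}
    - {"dx": 0, "dy": 0, "dz": 0, "spin": 0, "grip": 100}
    - {"dx": 0, "dy": 0, "dz": 0, "spin": 0, "grip": 100}
    - {"dx": 0, "dy": 0, "dz": 0, "spin": 0, "grip": 100}
    - {"dx": 0, "dy": 0, "dz": 0, "spin": 0, "grip": 100}
    - {"dx": 0, "dy": 0, "dz": 0, "spin": 0, "grip": 100}
    - {"dx": 0, "dy": 0, "dz": 0, "spin": 0, "grip": 100}
    - {"dx": 0, "dy": 0, "dz": 0, "spin": 0, "grip": 100}
    - {"dx": 0, "dy": 0, "dz": 0, "spin": 0, "grip": 100}
    - {"dx": 0, "dy": 0, "dz": 0, "spin": 0, "grip": 100}

```text
time_s: 20.92
tcp_pos: [0.5779, 0.0086, 0.2061]
eef_rot: [180.0, -0.0, 7.2]
contact_force: [0.1, -0.5, -0.5]
gripper_width: 0.0874
```

```bash
python3 - <<'E'
from h import *
k0=r.get_calibration("wrist"); a=r.capture("wrist"); s=r.get_state(); print(s["tcp_pos"],s["eef_rot"],s["time_s"])
np.savez("w6.npz",K=k0["K"],E=k0["extrinsics"])
p=PW(k0["K"],k0["extrinsics"]); q=[.57685,.00834,np.radians(7)]
for th in np.radians(range(30,70,5)):
    z=hexv(th,.01); i=np.argsort(-z[:,2])[:4]; u=(p(rigpts(q,z[i]))-[210,150])*8
    print(round(np.degrees(th)),u[np.argsort(u[:,0])].round().tolist())
v=cv2.resize(a[150:220,210:285],None,fx=8,fy=8,interpolation=cv2.INTER_CUBIC)
cv2.imwrite("pics/v6.png",v)
E
```

```text
[0.5779029  0.00867284 0.20604425] [-1.79997368e+02  5.88404275e-04  7.22801079e+00] 20.9667
30 [[195.0, 205.0], [278.0, 244.0], [463.0, 245.0], [546.0, 206.0]]
35 [[195.0, 209.0], [292.0, 246.0], [477.0, 243.0], [544.0, 203.0]]
40 [[196.0, 213.0], [307.0, 248.0], [489.0, 240.0], [541.0, 199.0]]
45 [[199.0, 216.0], [323.0, 249.0], [500.0, 238.0], [537.0, 195.0]]
50 [[202.0, 220.0], [338.0, 250.0], [510.0, 235.0], [532.0, 192.0]]
55 [[208.0, 224.0], [355.0, 251.0], [519.0, 232.0], [525.0, 189.0]]
60 [[214.0, 227.0], [371.0, 251.0], [517.0, 186.0], [527.0, 228.0]]
65 [[215.0, 188.0], [222.0, 231.0], [387.0, 251.0], [534.0, 225.0]]
```

View pics/v6.png

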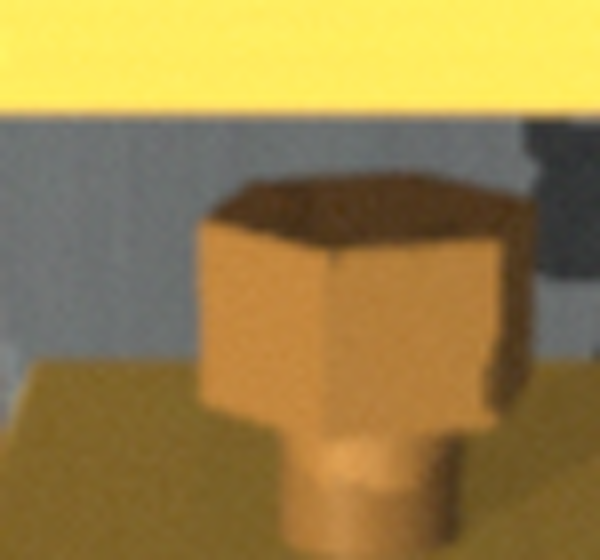

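The zoomed view shows hex vertices at (200,220), (330,250), (502,238) and (537,205). That gives θ ≈ 46°, matching the creep prediction and the fitted position to within 0.5 px. I'll descend, then close as the flats come upright at about t = 26.5.

Request:
servo_tool:
  targets:
    - {"dx": -0.1, "dy": 0, "dz": -1.5, "spin": 0, "grip": 100}
    - {"dx": -0.1, "dy": 0, "dz": -3.2, "spin": 0, "grip": 100}
    - {"dx": -0.1, "dy": 0, "dz": -5, "spin": 0, "grip": 100}
    - {"dx": -0.1, "dy": 0, "dz": -6.5, "spin": 0, "grip": 100}
    - {"dx": -0.1, "dy": 0, "dz": -7.7, "spin": 0, "grip": 100}
    - {"dx": -0.1, "dy": 0, "dz": -8.7, "spin": 0, "grip": 100}
    - {"dx": -0.1, "dy": 0, "dz": -9.5, "spin": 0, "grip": 100}
    - {"dx": -0.1, "dy": 0, "dz": -10.3, "spin": 0, "grip": 100}
    - {"dx": -0.1, "dy": 0, "dz": -11, "spin": 0, "grip": 100}
    - {"dx": -0.1, "dy": 0, "dz": -11, "spin": 0, "grip": 100}

```text
time_s: 21.8
tcp_pos: [0.5762, 0.0085, 0.0947]
eef_rot: [180.0, 0.1, 7.2]
contact_force: [0.1, 0.4, -0.7]
gripper_width: 0.0878
```

Request:
servo_tool:
  targets:
    - {"dx": 0, "dy": 0, "dz": -0.5, "spin": 0, "grip": 100}
    - {"dx": 0, "dy": 0, "dz": -1, "spin": 0, "grip": 100}
    - {"dx": 0, "dy": 0, "dz": -1.5, "spin": 0, "grip": 90}
    - {"dx": 0, "dy": 0, "dz": -2, "spin": 0, "grip": 85}
    - {"dx": 0, "dy": 0, "dz": -2.5, "spin": 0, "grip": 80}
    - {"dx": 0, "dy": 0, "dz": -2.8, "spin": 0, "grip": 70}
    - {"dx": 0, "dy": 0, "dz": -3, "spin": 0, "grip": 60}
    - {"dx": 0, "dy": 0, "dz": -3, "spin": 0, "grip": 55}
    - {"dx": 0, "dy": 0, "dz": -3, "spin": 0, "grip": 55}
    - {"dx": 0, "dy": 0, "dz": -3, "spin": 0, "grip": 55}

```text
time_s: 22.63
tcp_pos: [0.5771, 0.0087, 0.0663]
eef_rot: [-180.0, -0.0, 7.2]
contact_force: [1.1, 0.8, 0.2]
gripper_width: 0.0488
```

Request:
servo_tool:
  targets:
    - {"dx": 0, "dy": 0, "dz": 0, "spin": 0, "grip": 55}
    - {"dx": 0, "dy": 0, "dz": 0, "spin": 0, "grip": 55}
    - {"dx": 0, "dy": 0, "dz": 0, "spin": 0, "grip": 55}
    - {"dx": 0, "dy": 0, "dz": 0, "spin": 0, "grip": 55}
    - {"dx": 0, "dy": 0, "dz": 0, "spin": 0, "grip": 55}
    - {"dx": 0, "dy": 0, "dz": 0, "spin": 0, "grip": 55}
    - {"dx": 0, "dy": 0, "dz": 0, "spin": 0, "grip": 55}
    - {"dx": 0, "dy": 0, "dz": 0, "spin": 0, "grip": 55}
    - {"dx": 0, "dy": 0, "dz": 0, "spin": 0, "grip": 55}
    - {"dx": 0, "dy": 0, "dz": 0, "spin": 0, "grip": 55}

```text
time_s: 23.47
tcp_pos: [0.5769, 0.0087, 0.066]
eef_rot: [180.0, 0.0, 7.2]
contact_force: [-0.5, 1.3, 0.1]
gripper_width: 0.0481
```

Request:
servo_tool:
  targets:
    - {"dx": 0, "dy": 0, "dz": 0, "spin": 0, "grip": 55}
    - {"dx": 0, "dy": 0, "dz": 0, "spin": 0, "grip": 55}
    - {"dx": 0, "dy": 0, "dz": 0, "spin": 0, "grip": 55}
    - {"dx": 0, "dy": 0, "dz": 0, "spin": 0, "grip": 55}
    - {"dx": 0, "dy": 0, "dz": 0, "spin": 0, "grip": 55}
    - {"dx": 0, "dy": 0, "dz": 0, "spin": 0, "grip": 55}
    - {"dx": 0, "dy": 0, "dz": 0, "spin": 0, "grip": 55}
    - {"dx": 0, "dy": 0, "dz": 0, "spin": 0, "grip": 55}
    - {"dx": 0, "dy": 0, "dz": 0, "spin": 0, "grip": 55}
    - {"dx": 0, "dy": 0, "dz": 0, "spin": 0, "grip": 55}

```text
time_s: 24.3
tcp_pos: [0.5769, 0.0086, 0.0661]
eef_rot: [-180.0, -0.0, 7.2]
contact_force: [0.1, -0.3, 0.3]
gripper_width: 0.048
```

Request:
servo_tool:
  targets:
    - {"dx": 0, "dy": 0, "dz": 0, "spin": 0, "grip": 55}
    - {"dx": 0, "dy": 0, "dz": 0, "spin": 0, "grip": 55}
    - {"dx": 0, "dy": 0, "dz": 0, "spin": 0, "grip": 55}
    - {"dx": 0, "dy": 0, "dz": 0, "spin": 0, "grip": 55}
    - {"dx": 0, "dy": 0, "dz": 0, "spin": 0, "grip": 55}
    - {"dx": 0, "dy": 0, "dz": 0, "spin": 0, "grip": 55}
    - {"dx": 0, "dy": 0, "dz": 0, "spin": 0, "grip": 55}
    - {"dx": 0, "dy": 0, "dz": 0, "spin": 0, "grip": 55}
    - {"dx": 0, "dy": 0, "dz": 0, "spin": 0, "grip": 55}
    - {"dx": 0, "dy": 0, "dz": 0, "spin": 0, "grip": 55}

```text
time_s: 25.13
tcp_pos: [0.5769, 0.0086, 0.0661]
eef_rot: [180.0, -0.0, 7.2]
contact_force: [-0.2, 0.4, 1.5]
gripper_width: 0.048
```

Request:
servo_tool:
  targets:
    - {"dx": 0, "dy": 0, "dz": 0, "spin": 0, "grip": 55}
    - {"dx": 0, "dy": 0, "dz": 0, "spin": 0, "grip": 55}
    - {"dx": 0, "dy": 0, "dz": 0, "spin": 0, "grip": 55}
    - {"dx": 0, "dy": 0, "dz": 0, "spin": 0, "grip": 55}
    - {"dx": 0, "dy": 0, "dz": 0, "spin": 0, "grip": 55}
    - {"dx": 0, "dy": 0, "dz": 0, "spin": 0, "grip": 55}
    - {"dx": 0, "dy": 0, "dz": 0, "spin": 0, "grip": 50}
    - {"dx": 0, "dy": 0, "dz": 0, "spin": 0, "grip": 48}
    - {"dx": 0, "dy": 0, "dz": 0, "spin": 0, "grip": 46}
    - {"dx": 0, "dy": 0, "dz": 0, "spin": 0, "grip": 44}

```text
time_s: 25.97
tcp_pos: [0.5769, 0.0087, 0.0661]
eef_rot: [180.0, 0.0, 7.2]
contact_force: [0.3, 0.4, -0.0]
gripper_width: 0.0395
```

Request:
servo_tool:
  targets:
    - {"dx": 0, "dy": 0, "dz": 0, "spin": 0, "grip": 42}
    - {"dx": 0, "dy": 0, "dz": 0, "spin": 0, "grip": 40}
    - {"dx": 0, "dy": 0, "dz": 0, "spin": 0, "grip": 37}
    - {"dx": 0, "dy": 0, "dz": 0, "spin": 0, "grip": 35}
    - {"dx": 0, "dy": 0, "dz": 0, "spin": 0, "grip": 30}
    - {"dx": 0, "dy": 0, "dz": 0, "spin": 0, "grip": 20}
    - {"dx": 0, "dy": 0, "dz": 0, "spin": 0, "grip": 10}
    - {"dx": 0, "dy": 0, "dz": 0, "spin": 0, "grip": 0}
    - {"dx": 0, "dy": 0, "dz": 0, "spin": 0, "grip": 0}
    - {"dx": 0, "dy": 0, "dz": 0, "spin": 0, "grip": 0}
  squeeze: 35

```text
time_s: 26.8
tcp_pos: [0.5769, 0.0086, 0.0661]
eef_rot: [180.0, 0.0, 7.2]
contact_force: [0.6, -2.8, -0.4]
gripper_width: 0.0319
```

The opening is 31.9 mm, which is the across-flats size. I'll hold and check that it doesn't creep.

```bash
python3 - <<'E'
from h import *
a=r.capture("wrist"); cv2.imwrite("pics/a7.png",a)
E
```

Request:
servo_tool:
  targets:
    - {"dx": 0, "dy": 0, "dz": 0, "spin": 0, "grip": 0}
    - {"dx": 0, "dy": 0, "dz": 0, "spin": 0, "grip": 0}
    - {"dx": 0, "dy": 0, "dz": 0, "spin": 0, "grip": 0}
    - {"dx": 0, "dy": 0, "dz": 0, "spin": 0, "grip": 0}
    - {"dx": 0, "dy": 0, "dz": 0, "spin": 0, "grip": 0}
    - {"dx": 0, "dy": 0, "dz": 0, "spin": 0, "grip": 0}
    - {"dx": 0, "dy": 0, "dz": 0, "spin": 0, "grip": 0}
    - {"dx": 0, "dy": 0, "dz": 0, "spin": 0, "grip": 0}
    - {"dx": 0, "dy": 0, "dz": 0, "spin": 0, "grip": 0}
    - {"dx": 0, "dy": 0, "dz": 0, "spin": 0, "grip": 0}
  squeeze: 40

```text
time_s: 27.68
tcp_pos: [0.5769, 0.0086, 0.0661]
eef_rot: [180.0, 0.0, 7.2]
contact_force: [0.6, -3.9, -1.0]
gripper_width: 0.032
```

Request:
servo_tool:
  targets:
    - {"dx": 0, "dy": 0, "dz": 0, "spin": 0, "grip": 0}
    - {"dx": 0, "dy": 0, "dz": 0, "spin": 0, "grip": 0}
    - {"dx": 0, "dy": 0, "dz": 0, "spin": 0, "grip": 0}
    - {"dx": 0, "dy": 0, "dz": 0, "spin": 0, "grip": 0}
    - {"dx": 0, "dy": 0, "dz": 0, "spin": 0, "grip": 0}
    - {"dx": 0, "dy": 0, "dz": 0, "spin": 0, "grip": 0}
    - {"dx": 0, "dy": 0, "dz": 0, "spin": 0, "grip": 0}
    - {"dx": 0, "dy": 0, "dz": 0, "spin": 0, "grip": 0}
    - {"dx": 0, "dy": 0, "dz": 0, "spin": 0, "grip": 0}
    - {"dx": 0, "dy": 0, "dz": 0, "spin": 0, "grip": 0}
  squeeze: 40

```text
time_s: 28.52
tcp_pos: [0.5769, 0.0086, 0.0661]
eef_rot: [180.0, 0.0, 7.2]
contact_force: [1.5, -4.5, -0.6]
gripper_width: 0.0316
```

```bash
python3 - <<'E'
from h import *
a=r.capture("wrist"); t=r.capture("scene"); s=r.get_state(); print(s["time_s"],s["gripper_width"],s["contact_force"],s["moment"],s["tcp_pos"])
b=cv2.imread("pics/a7.png"); print("change in wrist view", cv2.absdiff(a,b)[180:300,150:370].mean(), cv2.absdiff(a,b).mean())
cv2.imwrite("pics/v7.png",np.hstack([a,cv2.resize(t[140:260,220:345],(285,384))]))
E
```

```text
28.6167 0.032095101832151994 [ 2.56926316 -4.49869336 -0.80961302] [-1.62338204 -0.5633565  -0.00913388] [0.57692729 0.00859562 0.06604833]
change in wrist view 2.1659722222222224 2.065482245551215
```

View pics/v7.png

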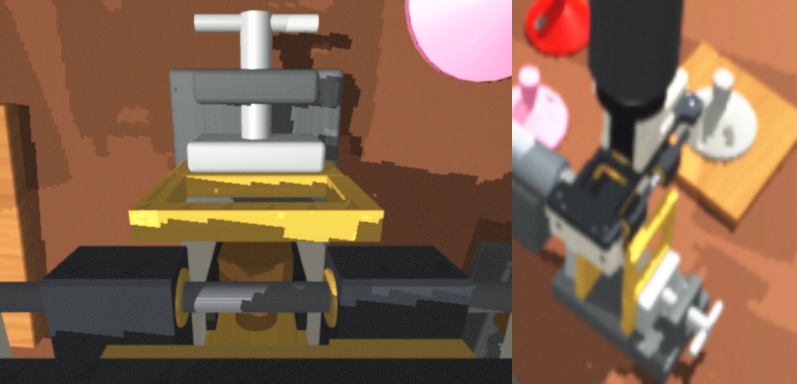

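The wrist view shows the bolt head at (256,265) clamped between the fingers. The cap stands upright on the board (scene panel), and the wrist picture has not changed beyond noise. I'm handing in.

```bash
python3 -c "
from plant import r
r.close_job(); s=r.get_state(); print(s['time_s'],s['gripper_width'])"
```

```text
the job is handed in; nothing more can be done
the job is handed in; nothing more can be done
```

I lifted the cap off by its knob and set it upright on the middle of the board; contact showed about 9.5 N just before release. I then let the bolt creep until its flats stood upright, reached into the gap, and closed on the head. The job was handed in at about t = 28.6 s of the 45 s allowed, with the bolt head still gripped at 40 N.

- **Grip on the bolt:** the opening stayed at 31.6–32.1 mm over the 1.8 s hold, which matches the 32 mm across flats. The wrist picture did not change beyond noise, and the outside force settled at about 4.5 N sideways.
- **Cap:** the scene camera showed it standing upright on the board after release and again at the end.
- **Other things on the plate:** the arm kept clear of them, but I did not check each one individually.
- **Not confirmed:** I could not read the bolt's angle while the fingers covered it, so "no turning" rests on the opening and the unchanged picture. The first move call was rejected for missing fields and moved nothing. The cap network missed the cap once early on and then found it. No final check failed.

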